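# Feed the vial row home and shut the gate

## Task

Using the fingertips only, push the row of four green-capped vials along the aluminium rail as one train, touching only the last vial, until the first stands against the blue end stop and no gaps are left. Then push the orange tab of the gate fully in, so that its bar closes across the rail behind the last vial, and let go. Do not pinch, lift or tip any vial, and leave the spare vial, tape, bottle and beaker where they stand.

Things in the scene. Friction and masses are not known exactly. Their poses are not given: they have to be found in the camera images.
- rail: fixed aluminium feed rail, 300 mm long (its x), 45 mm wide (its y); origin at the middle of its underside. Its +x is the feed direction, towards the blue end stop; the -x end is open. Channel floor 6 mm above the worktop, channel 35 mm wide, side walls 5 mm thick, their tops at 14 mm. Stop 45 mm wide, its face at x = +135 mm, top at 44 mm
- gate_guide (a point): middle of the grey guide bridge that the gate's bar runs through, on the rail's -y side at its x = -2, y = -40 mm; bridge 25 mm along x, 8 mm along y, top at 36 mm. It stands on a grey base block 36 mm along x, top at 14 mm, reaching out to the rail's y = -93 mm. Shut, the bar (6 mm thick, 15 to 28 mm high) lies across the channel 134 mm from the stop face; the row of four is 128 mm long
- stop_face (a point): centre of the end stop's face, 30 mm above the worktop; axes as the rail's
- gate (a joint): travel of the gate, m: 0 is fully open (bar clear of the channel), 0.040 is fully shut; it slides along the rail's +y, stays where it is left, needs about 2 N to move
- gate_tab (a point): centre of the outer (-y) face of the gate's orange tab, the face to push; moves with the gate, 41 mm above the worktop; axes as the rail's. Tab 30 mm along the rail's x, 6 mm thick along y, from 15.5 to 55.5 mm above the worktop. Open, this point is at the rail's y = -92 mm; fully shut, at y = -52 mm
- vial_1: small brown reagent vial with green screw cap, 32 mm across, 58 mm tall, standing upright in the rail; origin at the centre of its underside, z up; first of the row, nearest the stop; about 30 to 60 g
- vial_2: small brown reagent vial with green screw cap, 32 mm across, 58 mm tall, standing upright in the rail; origin at the centre of its underside, z up; second of the row
- vial_3: small brown reagent vial with green screw cap, 32 mm across, 58 mm tall, standing upright in the rail; origin at the centre of its underside, z up; third of the row
- vial_4: small brown reagent vial with green screw cap, 32 mm across, 58 mm tall, standing upright in the rail; origin at the centre of its underside, z up; last of the row, farthest from the stop: the one to push
- spare_vial: a fifth vial like those in the row, standing on the worktop beside the rail, to be left alone; origin at the centre of its underside
- tape_roll: green tape roll lying flat, 72 mm across, 19 mm high, to be left alone; origin at the centre of its underside
- dark_bottle: dark reagent bottle with white cap, 48 mm across, 90 mm tall, to be left alone; origin at the centre of its underside
- beaker_1: clear beaker, 69 mm across, 91 mm tall, to be left alone; origin at the centre of its underside. To the right of it, at the back right of the worktop (from 0.57 m ahead of the robot base, 0.28 to 0.57 m to its right), stand fixed binders some 0.3 m tall: keep the arm clear of them

How it is judged:
By the outcome, as a careful person would: the job done as asked, in the order asked, and still so for the second after the job is handed in, with the robot touching nothing.
It also fails if it takes over 45 s, if anything falls off the work surface, if the arm or the gripper's body presses on something with over 40 N, if the wrist force passes 120 N, or if a joint passes its speed limit or range.

## Robot

A 6-joint arm with a two-finger parallel gripper is mounted at the origin on a cart in front of the work surface, level with it; the furniture and walls round the work are solid. World frame = base frame: x ahead of the robot, y to its left, z up, the work surface at z = 0. Lengths are in m, angles in degrees, forces in N, time in s.
With the tool pointing down it reaches from about 0.4 to 0.825 m from the base axis. Payload 7 kg.
Tool frame: the origin (TCP) lies on the centre line of the jaws, within the pads' length; the fingertips stand 25 mm ahead of it and the grasp point (between the pads) lies 6 mm ahead of it; z points along the fingers, y is the line along which they close (so a half turn about z gives the same grasp; the last joint's range is limited). The gripper opens to 85 mm and grips with 20 to 120 N. Pads are 22 mm wide; open, the fingers measure 114 mm over their backs; the gripper's body (76 mm by 85 mm) begins 54 mm behind the grasp point. The pads swing forward as they close: fully open they stand 13 mm farther back than shut.
Start: joints at [-52.592, 20.546, 0.682, 0, -70.136, -16.507], TCP at [0.241, -0.631, 0.256] pointing down, gripper open.
Joint ranges: [-176.03, 176.03], [-82.01, 121.73], [-58.28, 71.71], [-173.87, 95.51], [-174.79, -0.11], [-173.66, 173.66]. Speed limits (degrees/s): [136.94, 136.94, 172.46, 180, 180, 180].

## Interface

Orientations are given as [roll, pitch, yaw] about the fixed x, y, z axes, in that order (R = Rz(yaw) Ry(pitch) Rx(roll)).
In Python, from workcell import status, vision, job, nets gives the robot as it stands. The module is installed in compiled form; this text tells all that it offers.
- The arm moves only by the tool servo_tool, never from a script. Its arguments are lists of equal length, an entry for each row: "fingers": the opening in per cent of the stroke, from 0 (shut) to 100 (fully open); "travel": the shift along the tool's x, y, z in cm, a list of three; "roll": the turn about the tool's z in rad. A call has exactly 10 rows; each row shifts and turns the commanded pose from where the row before left it, along the tool's axes as they then stand; what a row does not reach is not made up. A row lasts 1/10 s, in which the tool goes at most 50 mm and 8.59 degrees, less where a joint would pass 70% of its speed; a pose out of reach is approached as far as the arm can. A call is refused whole if a number of a shift passes 5 or a number of a turn 0.15, either way. A call with a gripper value outside its range is refused whole. The fingers move at their own pace and stop on an object; the grip force is fixed at half the most. Time passes only in rows, so rows that do not move let the fingers close, or fill a call up. It gives the time, the measured TCP pose, the force, the opening and the grip force at its end, in the units of the state.
- status.get_obs(): the state, without advancing time (a new reading comes with each control period).
- vision.camera(name): name is "side" or "top" or "wrist"; returns a dict with "img" (400x640x3 uint8, blue, green, red), "range_z" (400x640 float32, m along the optical axis (not along the pixel's ray), 0 where there is no reading), "intrinsics" (3x3 intrinsics, pixels), "T" (4x4, takes a point from camera to world coordinates); the wrist camera has in their place "hand_eye" (4x4, takes a point from camera to tool coordinates, whose origin is the TCP and whose axes are the flange's). Camera axes: x right, y down, z forward; pixel columns grow to the right and rows downward; lengths in m; the calibration is good to about 2 mm. The wrist camera is an equidistant fisheye: a pixel r from the principal point sees the ray r / f radians off the axis. A picture is of the moment at which its call begins: read the wrist's pose just before it.
- job.job_done(): hands the job in; it is judged then, once.
Trained networks look in the newest picture that a camera, given by its name, has taken for a name from the list of things; names that differ only in an ending like _2 or _b are one class to them, and where a whole thing is asked for, a point or a joint stands for the part that bears it (a point fixed in the world has none). Each returns a list of dicts, best first, with "conf" (0 to 1); they miss things now and then, are a little off and sometimes report something else, mostly with a low value. They report only what shows in the picture. A call takes as long as a camera call.
- nets.boxes_of(camera, query): "at" ([column, row] as shares, 0 to 1, of the picture: columns of its width, rows of its height, amid what is visible of it).
The state is a dict: "time_s": time; "q": joint angles; "dq": joint speeds; "joint_torque": joint torques, N m; "tool_pos": TCP position; "eef_rot": TCP orientation; "contact_force": force on the tool from outside, world axes, zero at the start; "wrist_torque": the same for the moment, N m; "width": finger opening in m; "grip_force": force on a finger pad.
Only numpy, scipy, OpenCV 4.12 (cv2) and the standard library are available. Lean on these libraries where they do the work, as an engineer would, in place of code of your own. Each camera call takes 0.05 s, during which the arm holds its last target. There are 200 camera calls.

## Working session

There is one attempt and no reset: what is moved stays moved. The work goes in short steps, Python scripts to look and compute and a tool call to move; the robot and the scene stay as the last step left them, time stands still between calls to the robot, and variables do not carry over. Pictures are saved under pics/ and viewed, at most 11 in all, crops included, and the job is handed in when it is done.

Besides the shell and the picture viewer there is one more tool, called after ">>>" in YAML: its name, and indented under it one key for each argument. servo_tool: Moves the arm, as the interface text tells. Its arguments: {"type":"object","properties":{"fingers":{"type":"array","items":{"type":"number"}},"travel":{"type":"array","items":{"type":"array","items":{"type":"number"}}},"roll":{"type":"array","items":{"type":"number"}}},"required":["fingers","travel","roll"]}

```bash
mkdir -p pics
python3 - <<'E'
from workcell import status, vision
import cv2,numpy as np
o=status.get_obs();print(o)
for n in("top","side"):
    c=vision.camera(n);cv2.imwrite(f"pics/{n}1.png",c["img"]);np.savez(f"pics/{n}1.npz",**c);print(n,c["intrinsics"],c["T"])
E
```

```text
{'time_s': 0.0, 'q': array([-5.25902734e+01,  2.05918007e+01,  6.32485124e-01, -2.04191247e-02,
       -7.01360305e+01, -1.65070475e+01]), 'dq': array([ 0.02647074,  0.14805242, -0.02274157,  0.08219301, -0.04079496,
       -0.15022822]), 'joint_torque': array([-1.31693057e-03, -5.83322239e+01,  2.93417054e+01,  6.93664491e+00,
       -5.84010413e-03, -3.06428103e-05]), 'tool_pos': array([ 0.24064428, -0.63016136,  0.2553488 ]), 'eef_rot': array([ 1.79903129e+02, -8.68966230e-03, -1.59104268e+02]), 'contact_force': array([-0.31313727, -0.37722115, -0.56331303]), 'wrist_torque': array([ 0.0049634 , -0.00518029, -0.04066125]), 'grip_force': 0.0, 'width': 0.08565182898238247}
top [[460.03902233   0.         318.799314  ]
 [  0.         460.03902233 198.48446782]
 [  0.           0.           1.        ]] [[ 0.02746478 -0.98917642  0.14413774  0.43120494]
 [-0.99958112 -0.02586041  0.01299292 -0.00199158]
 [-0.00912483 -0.14443421 -0.98947233  0.89322194]
 [ 0.          0.          0.          1.        ]]
side [[403.6859171    0.         318.97734238]
 [  0.         403.6859171  198.72560533]
 [  0.           0.           1.        ]] [[-0.99741823 -0.00882984  0.07126651  0.50098317]
 [-0.06992761  0.34524386 -0.93590427  0.79526771]
 [-0.01634044 -0.93847148 -0.34496997  0.36983164]
 [ 0.          0.          0.          1.        ]]
```

View pics/top1.png

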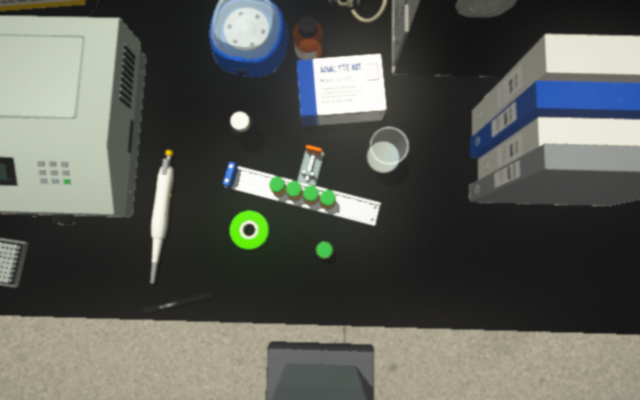

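View pics/side1.png

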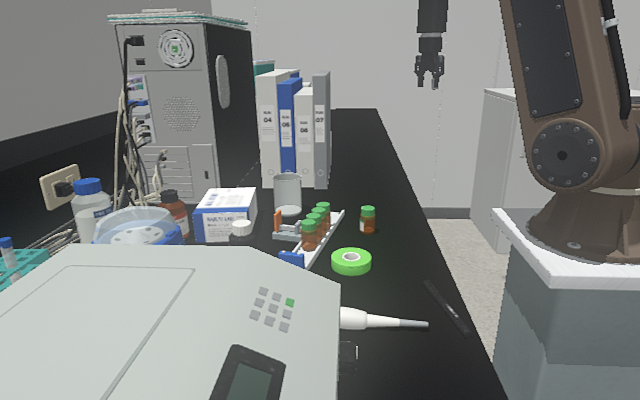

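The top view shows caps at about (278,185), (294,189), (311,193) and (328,199). The stop is at (230,175), the open rail end at (378,213), the orange tab at (314,149), the beaker at (388,150) and the spare vial at (324,250). The side view agrees.

```bash
cat > h.py <<'E'
import numpy as np,cv2
def back(c,uv,z):
    K,T=c["intrinsics"],c["T"];uv=np.atleast_2d(uv).astype(float)
    d=np.c_[(uv-K[:2,2])/K[0,0],np.ones(len(uv))]@T[:3,:3].T
    return (T[:3,3]+d*((z-T[2,3])/d[:,2])[:,None])[:,:2]
def cloud(c):
    K,T=c["intrinsics"],c["T"];z=c["range_z"];v,u=np.indices(z.shape)
    P=np.stack([(u-K[0,2])/K[0,0]*z,(v-K[1,2])/K[1,1]*z,z],-1)@T[:3,:3].T+T[:3,3]
    P[z==0]=np.nan;return P
E
python3 - <<'E'
from h import *
c=dict(np.load("pics/top1.npz"));P=cloud(c);hsv=cv2.cvtColor(c["img"],cv2.COLOR_BGR2HSV);H,S,V=cv2.split(hsv)
np.set_printoptions(precision=4,suppress=True)
u0,u1,v0,v1=215,420,120,270
roi=np.zeros(H.shape,bool);roi[v0:v1,u0:u1]=1
def blobs(m,n,mn=12):
    k,l,s,ct=cv2.connectedComponentsWithStats((m&roi).astype(np.uint8))
    for i in range(1,k):
        if s[i,4]>mn:
            p=P[l==i];hi=np.nanpercentile(p[:,2],80);q=p[p[:,2]>hi-.006]
            print(n,s[i,4],ct[i],"hi",hi,"med",np.nanmedian(q,0),"min",np.nanmin(q,0),"max",np.nanmax(q,0))
blobs((H>45)&(H<80)&(S>120)&(V>50),"green");blobs((H<16)&(S>180)&(V>150),"orange");blobs((H>100)&(H<125)&(S>120)&(V>60),"blue")
m=(V>150)&(S<50)&roi
k,l,s,ct=cv2.connectedComponentsWithStats(m.astype(np.uint8))
for i in range(1,k):
    if s[i,4]>200:
        pts=np.argwhere(l==i)[:,::-1]; r=cv2.minAreaRect(pts.astype(np.float32));b=cv2.boxPoints(r)
        print("white",s[i,4],ct[i],b.tolist(),back(c,b,.014))
cv2.imwrite("pics/crop.png",cv2.resize(c["img"][v0:v1,u0:u1],None,fx=3.9,fy=3.9,interpolation=cv2.INTER_CUBIC))
E
```

```text
green 161 [276.8385 184.3727] hi 0.06674003999898592 med [0.5762 0.0865 0.0656] min [0.5629 0.0748 0.0611] max [0.5898 0.0987 0.0688]
green 176 [293.1534 188.9091] hi 0.06688535225574077 med [0.5683 0.0564 0.0656] min [0.5557 0.0437 0.0609] max [0.5831 0.0694 0.069 ]
green 173 [310.2428 193.3757] hi 0.06661392407084665 med [0.5613 0.025  0.0656] min [0.5484 0.0123 0.0612] max [0.5747 0.038  0.0702]
green 170 [327.2294 197.9235] hi 0.06655530915814083 med [ 0.5533 -0.0063  0.0654] min [ 0.5419 -0.0188  0.0616] max [0.5682 0.0068 0.0686]
green 1076 [248.8011 229.8764] hi 0.021753848744758986 med [0.4949 0.1415 0.0207] min [0.4602 0.1061 0.0159] max [0.5307 0.1775 0.0263]
green 247 [323.8785 249.5142] hi 0.06050321517588686 med [ 0.4606 -0.0027  0.0596] min [ 0.4465 -0.0157  0.0563] max [0.4736 0.0115 0.0634]
orange 63 [313.3016 147.8095] hi 0.05759228535361931 med [0.6479 0.0224 0.0567] min [0.6434 0.0092 0.0518] max [0.6537 0.0357 0.0603]
blue 190 [229.4947 173.8895] hi 0.04597284716409487 med [0.5971 0.1796 0.0453] min [0.5757 0.1708 0.0403] max [0.6205 0.19   0.049 ]
white 771 [383.
[... 355 characters left out ...]
7830810547], [321.8230895996094, 157.3153839111328], [312.4076843261719, 191.8384552001953]] [[0.5803 0.0559]
 [0.6494 0.0398]
 [0.6408 0.0059]
 [0.572  0.0223]]
white 853 [255.1747 182.9414] [[232.47061157226562, 189.11764526367188], [238.29415893554688, 165.82351684570312], [283.4706115722656, 177.11764526367188], [277.6470642089844, 200.41177368164062]] [[0.5733 0.1775]
 [0.6197 0.1687]
 [0.5995 0.0794]
 [0.5534 0.0889]]
white 1033 [356.5992 207.9642] [[326.9897155761719, 213.18251037597656], [333.0359802246094, 189.86119079589844], [380.4074401855469, 202.14268493652344], [374.3611755371094, 225.46400451660156]] [[ 0.5312 -0.007 ]
 [ 0.5769 -0.0175]
 [ 0.5553 -0.1093]
 [ 0.5099 -0.0981]]
```

View pics/crop.png

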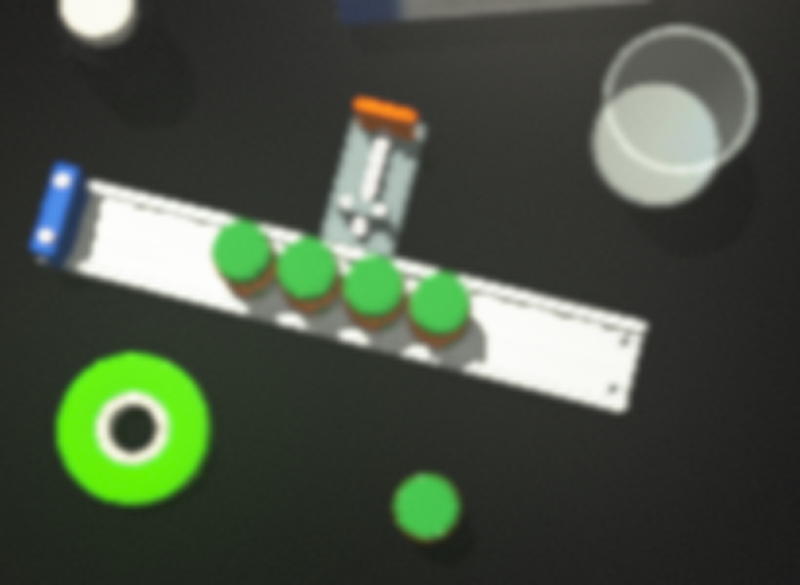

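Caps, stop, rail and tab all agree: the feed direction is about 13° left-tilted from world +y, and the row needs about 73 mm of travel. First I move over towards the open end with the fingers shut.

>>> servo_tool:
  fingers: [0,0,0,0,0,0,0,0,0,0]
  travel:
    - [-3.2,2.8,0]
    - [-3.2,2.8,0]
    - [-3.2,2.8,0]
    - [-3.2,2.8,0]
    - [-3.2,2.8,0]
    - [-3.2,2.8,0]
    - [-3.2,2.8,0]
    - [-3.2,2.8,0]
    - [-3.2,2.8,0]
    - [-3.2,2.8,0]
  roll: [0,0,0,0,0,0,0,0,0,0]

```text
time_s: 1.1
tool_pos: [0.4402, -0.2531, 0.2562]
eef_rot: [180.0, 0.0, -159.1]
contact_force: [1.4, -0.5, 0.6]
width: -0.0001
grip_force: 0.0
```

>>> servo_tool:
  fingers: [0,0,0,0,0,0,0,0,0,0]
  travel:
    - [-3.2,2.8,0]
    - [-3.2,2.8,0]
    - [-3.2,2.8,0]
    - [0,0,0]
    - [0,0,0]
    - [0,0,0]
    - [0,0,0]
    - [0,0,0]
    - [0,0,0]
    - [0,0,0]
  roll: [0,0,0,-0.14,-0.14,-0.14,-0.14,-0.14,-0.14,-0.14]

```text
time_s: 2.1
tool_pos: [0.4993, -0.1421, 0.256]
eef_rot: [180.0, -0.0, -102.6]
contact_force: [-0.7, 1.4, 0.2]
width: 0.0001
grip_force: 0.0
```

>>> servo_tool:
  fingers: [0,0,0,0,0,0,0,0,0,0]
  travel:
    - [-2.3,-0.6,0.7]
    - [-2.3,-0.6,0.7]
    - [-2.3,-0.6,0.7]
    - [-2.3,-0.6,0.7]
    - [0,0,0.7]
    - [0,0,0.7]
    - [0,0,0.7]
    - [0,0,0.7]
    - [0,0,0]
    - [0,0,0]
  roll: [0.01,0,0,0,0,0,0,0,0,0]

```text
time_s: 3.1
tool_pos: [0.5441, -0.0586, 0.2004]
eef_rot: [-180.0, -0.0, -103.6]
contact_force: [0.2, 0.2, 1.3]
width: -0.0001
grip_force: 0.0
```

Run:
```python
from workcell import status, vision
import cv2,numpy as np
from scipy.spatial.transform import Rotation as R
np.set_printoptions(precision=4,suppress=True)
o=status.get_obs();print(o["tool_pos"],o["eef_rot"])
c=vision.camera("wrist");cv2.imwrite("pics/w1.png",c["img"]);print(c["hand_eye"],c["intrinsics"])
K=c["intrinsics"];T=np.eye(4);T[:3,:3]=R.from_euler("xyz",o["eef_rot"],degrees=True).as_matrix();T[:3,3]=o["tool_pos"];T=T@c["hand_eye"]
v,u=np.indices((400,640));a=(u-K[0,2])/K[0,0];b=(v-K[1,2])/K[1,1];r=np.hypot(a,b)+1e-9;t=np.tan(np.minimum(r,1.45))/r
z=c["range_z"];P=np.stack([a*t*z,b*t*z,z],-1)@T[:3,:3].T+T[:3,3];P[z==0]=np.nan
H,S,V=cv2.split(cv2.cvtColor(c["img"],cv2.COLOR_BGR2HSV))
for n,m in(("green",(H>45)&(H<80)&(S>120)&(V>50)),("orange",(H<16)&(S>180)&(V>150)),("blue",(H>100)&(H<125)&(S>120)&(V>60))):
    k,l,s,ct=cv2.connectedComponentsWithStats(m.astype(np.uint8))
    for i in range(1,k):
        if s[i,4]>60:
            p=P[l==i];hi=np.nanpercentile(p[:,2],80);q=p[p[:,2]>hi-.006];print(n,s[i,4],ct[i],hi,np.nanmedian(q,0),np.nanmin(q,0),np.nanmax(q,0))
```

```text
[ 0.5441 -0.0586  0.2004] [-179.9975   -0.007  -103.551 ]
[[-0.0009 -0.9616 -0.2744  0.0695]
 [ 1.     -0.0005 -0.0018  0.0001]
 [ 0.0016 -0.2744  0.9616 -0.1176]
 [ 0.      0.      0.      1.    ]] [[309.7069   0.     316.7369]
 [  0.     309.7069 200.7375]
 [  0.       0.       1.    ]]
green 613 [417.199 231.248] 0.05821368585047789 [ 0.4611 -0.0031  0.0576] [ 0.4466 -0.0159  0.0528] [0.4746 0.0117 0.0596]
green 201 [410.9154 325.393 ] 0.227283556744598 [ 0.512  -0.0575  0.2385] [ 0.5099 -0.0598  0.227 ] [ 0.5149 -0.0421  0.2447]
green 155 [316.8194 329.1677] 0.06442389421959845 [0.5769 0.0796 0.0639] [ 0.5487 -0.0478  0.0592] [0.5855 0.0904 0.2211]
blue 1054 [138.9829   8.4772] 0.07015969277146017 [ 0.6816 -0.2846  0.077 ] [ 0.6628 -0.2862  0.0642] [ 0.6893 -0.283   0.1053]
blue 846 [160.8877 307.5993] 0.0660278731312231 [0.7711 0.0295 0.0656] [ 0.5821 -0.0844  0.0602] [0.8196 0.0478 0.2579]
blue 96 [ 44.5938 330.4792] 0.07614198585103049 [0.9906 0.0433 0.0741] [0.9831 0.0291 0.0704] [1.0099 0.0595 0.0785]
blue 586 [ 24.087  358.7543] 0.13484775481175112 [1.0132 0.0601 0.1346] [0.9961 0.0384 0.1289] [1.0467 0.0857 0.1364]
blue 120 [ 96.6833 354.7583] 0.06608169046315013 [0.907  0.0953 0.0654] [ 0.5986 -0.0848  0.0602] [0.9338 0.1093 0.2684]
```

View pics/w1.png

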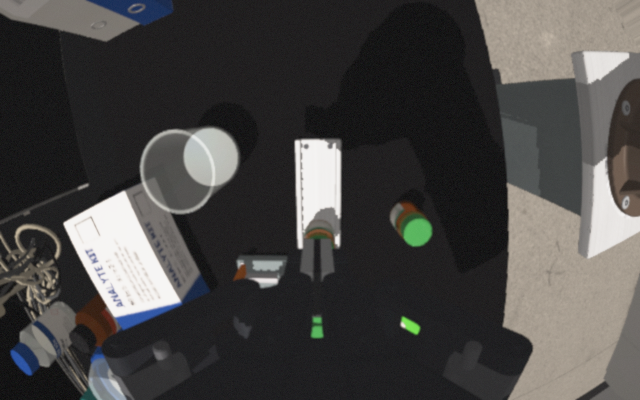

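The wrist picture shows the rail vertical at columns 296–341, with the fingers centred at column 318 just behind the last vial. The tool is aligned, so I descend.

>>> servo_tool:
  fingers: [0,0,0,0,0,0,0,0,0,0]
  travel:
    - [0,0,1.7]
    - [0,0,1.7]
    - [0,0,1.7]
    - [0,0,1.7]
    - [0,0,1.7]
    - [0,0,1.7]
    - [0,0,1.7]
    - [0,0,1.7]
    - [0,0,1.7]
    - [0,0,0]
  roll: [0.01,0,0,0,0,0,0,0,0,0]

```text
time_s: 4.15
tool_pos: [0.5431, -0.0585, 0.0457]
eef_rot: [179.8, -0.1, -104.1]
contact_force: [-0.2, 0.7, -0.3]
width: 0.0
grip_force: 0.0
```

Run:
```python
from workcell import vision
import cv2
i=vision.camera("side")["img"];j=vision.camera("top")["img"]
import numpy as np
cv2.imwrite("pics/s2.png",np.hstack([cv2.resize(i[180:280,250:390],(560,400),interpolation=2),cv2.resize(j[120:270,280:370],(240,400),interpolation=2)]))
```

```text
(no output)
```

View pics/s2.png

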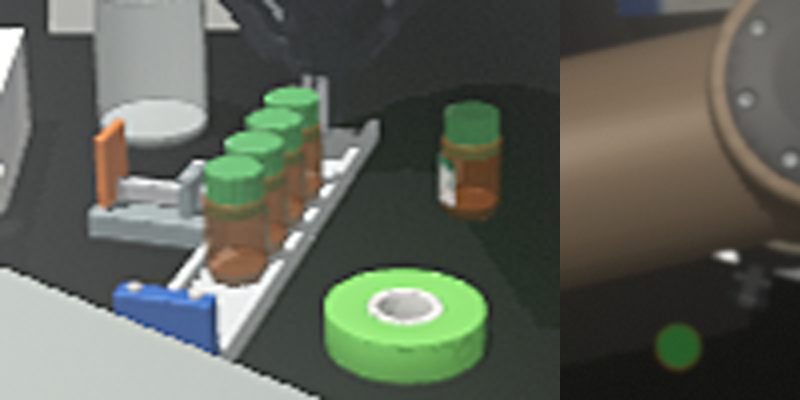

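Side view: the closed fingers stand in the rail behind the last vial, clear of everything. I push gently.

>>> servo_tool:
  fingers: [0,0,0,0,0,0,0,0,0,0]
  travel:
    - [-0.6,0,0]
    - [-0.6,0,0]
    - [-0.6,0,0]
    - [-0.4,0,0]
    - [-0.3,0,0]
    - [-0.3,0,0]
    - [-0.3,0,0]
    - [-0.3,0,0]
    - [-0.3,0,0]
    - [-0.3,0,0]
  roll: [-0.01,0,0,0,0,0,0,0,0,0]

```text
time_s: 5.25
tool_pos: [0.5536, -0.0191, 0.0472]
eef_rot: [180.0, -0.0, -103.5]
contact_force: [-0.2, -1.9, 1.5]
width: -0.0003
grip_force: 0.5
```

>>> servo_tool:
  fingers: [0,0,0,0,0,0,0,0,0,0]
  travel:
    - [-0.3,0,0]
    - [-0.3,0,0]
    - [-0.3,0,0]
    - [-0.3,0,0]
    - [-0.3,0,0]
    - [-0.3,0,0]
    - [-0.3,0,0]
    - [-0.3,0,0]
    - [-0.3,0,0]
    - [-0.3,0,0]
  roll: [0,0,0,0,0,0,0,0,0,0]

```text
time_s: 6.25
tool_pos: [0.5606, 0.0101, 0.0473]
eef_rot: [180.0, -0.0, -103.5]
contact_force: [-1.5, -1.5, 0.4]
width: 0.0
grip_force: 0.5
```

Run:
```python
from workcell import vision,status
import cv2,numpy as np
o=status.get_obs();print(o["tool_pos"],o["eef_rot"],o["contact_force"])
i=vision.camera("side")["img"]
cv2.imwrite("pics/s3.png",cv2.resize(i[180:280,250:390],(700,500),interpolation=2))
```

```text
[0.56063267 0.01010543 0.04729918] [ 1.79996135e+02 -2.44855786e-03 -1.03520953e+02] [-1.49019793 -1.528451    0.44100927]
```

View pics/s3.png

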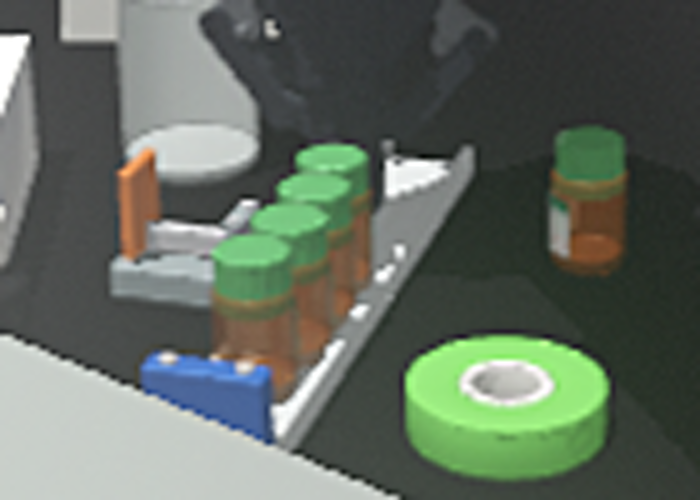

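The train moves upright and together, and about 29 mm remain.

>>> servo_tool:
  fingers: [0,0,0,0,0,0,0,0,0,0]
  travel:
    - [-0.3,0,0]
    - [-0.3,0,0]
    - [-0.3,0,0]
    - [-0.3,0,0]
    - [-0.3,0,0]
    - [-0.2,0,0]
    - [-0.2,0,0]
    - [-0.2,0,0]
    - [-0.1,0,0]
    - [-0.1,0,0]
  roll: [0,0,0,0,0,0,0,0,0,0]

```text
time_s: 7.3
tool_pos: [0.566, 0.0323, 0.0473]
eef_rot: [180.0, 0.0, -103.5]
contact_force: [-0.0, -1.1, -0.3]
width: -0.0004
grip_force: 0.5
```

>>> servo_tool:
  fingers: [0,0,0,0,0,0,0,0,0,0]
  travel:
    - [-0.05,0,0]
    - [-0.05,0,0]
    - [-0.05,0,0]
    - [-0.05,0,0]
    - [-0.05,0,0]
    - [-0.05,0,0]
    - [0,0,0]
    - [0,0,0]
    - [0,0,0]
    - [0,0,0]
  roll: [0,0,0,0,0,0,0,0,0,0]

```text
time_s: 8.3
tool_pos: [0.5668, 0.0352, 0.0473]
eef_rot: [-180.0, 0.0, -103.5]
contact_force: [-0.7, -0.3, 0.1]
width: -0.0002
grip_force: 0.2
```

>>> servo_tool:
  fingers: [0,0,0,0,0,0,0,0,0,0]
  travel:
    - [-0.05,0,0]
    - [-0.05,0,0]
    - [-0.05,0,0]
    - [-0.05,0,0]
    - [0,0,0]
    - [0,0,0]
    - [0,0,0]
    - [0,0,0]
    - [0,0,0]
    - [0,0,0]
  roll: [0,0,0,0,0,0,0,0,0,0]

```text
time_s: 9.3
tool_pos: [0.5672, 0.0372, 0.0473]
eef_rot: [-180.0, 0.0, -103.5]
contact_force: [-0.5, -0.1, 0.1]
width: 0.0
grip_force: 0.1
```

Run:
```python
from workcell import vision,status
import cv2,numpy as np
from h import *
np.set_printoptions(precision=4,suppress=True)
o=status.get_obs();print(o["tool_pos"],o["contact_force"],o["grip_force"])
c=vision.camera("side");i=c["img"]
P=cloud(c);H,S,V=cv2.split(cv2.cvtColor(i,cv2.COLOR_BGR2HSV));
u=np.array([.2267,.974]);O=np.array([.5666,.0424])
m=(H>100)&(H<125)&(S>120)&(V>60)&(abs(P[...,0]-.597)<.04)&(abs(P[...,1]-.18)<.03)
print("stop x range",np.nanpercentile((P[m][:,:2]-O)@u,[2,98]))
m=(H>45)&(H<80)&(S>100)&(abs(P[...,2]-.061)<.008)&(abs(P[...,0]-.58)<.04)
s=(P[m][:,:2]-O)@u;print("caps x range",np.nanpercentile(s,[1,2,98,99]))
cv2.imwrite("pics/s4.png",cv2.resize(i[180:280,250:390],(700,500),interpolation=2))
```

```text
[0.5672 0.0372 0.0473] [-0.538  -0.0932  0.0996] 0.14630520788601498
stop x range [0.1392 0.1503]
caps x range [0.0126 0.0141 0.1274 0.1297]
```

View pics/s4.png

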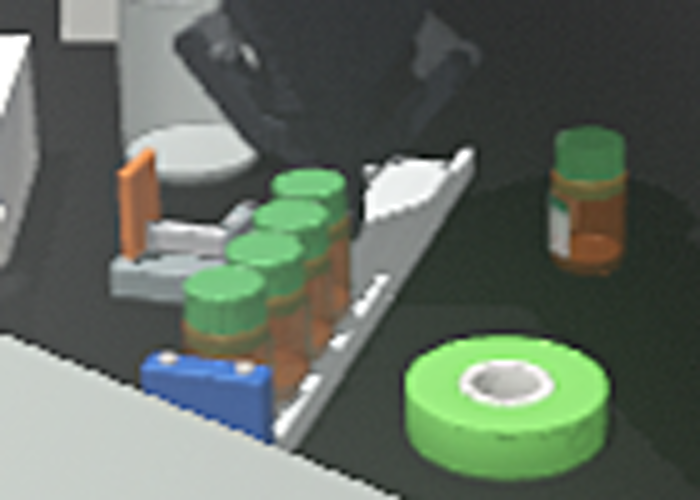

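Vials stand upright with a small gap left before the stop. I creep on until the force rises.

>>> servo_tool:
  fingers: [0,0,0,0,0,0,0,0,0,0]
  travel:
    - [-0.05,0,0]
    - [-0.05,0,0]
    - [-0.05,0,0]
    - [-0.05,0,0]
    - [-0.05,0,0]
    - [-0.05,0,0]
    - [-0.05,0,0]
    - [-0.05,0,0]
    - [0,0,0]
    - [0,0,0]
  roll: [0,0,0,0,0,0,0,0,0,0]

```text
time_s: 10.35
tool_pos: [0.5681, 0.0411, 0.0473]
eef_rot: [-180.0, 0.0, -103.5]
contact_force: [0.6, -0.6, -0.1]
width: 0.0
grip_force: 0.2
```

>>> servo_tool:
  fingers: [0,0,0,0,0,0,0,0,0,0]
  travel:
    - [-0.05,0,0]
    - [-0.05,0,0]
    - [-0.05,0,0]
    - [-0.05,0,0]
    - [0,0,0]
    - [0,0,0]
    - [0,0,0]
    - [0,0,0]
    - [0,0,0]
    - [0,0,0]
  roll: [0,0,0,0,0,0,0,0,0,0]

```text
time_s: 11.35
tool_pos: [0.5681, 0.0424, 0.0472]
eef_rot: [180.0, -0.0, -103.5]
contact_force: [-1.7, -5.3, 1.9]
width: -0.0
grip_force: 2.6
```

Force rose to about 5.5 N, so the train is against the stop. I back off and lift.

>>> servo_tool:
  fingers: [0,0,0,0,0,0,0,0,0,0]
  travel:
    - [0.2,0,0]
    - [0.5,0,0]
    - [1,0,0]
    - [1,0,0]
    - [0,0,-2]
    - [0,0,-2.5]
    - [0,0,-2.5]
    - [0,0,-2.5]
    - [0,0,-2.5]
    - [0,0,0]
  roll: [0,0,0,0,0,0,0,0,0,0]

```text
time_s: 12.35
tool_pos: [0.564, 0.0165, 0.1711]
eef_rot: [-179.7, 0.2, -103.5]
contact_force: [-0.2, 0.1, 0.1]
width: -0.0003
grip_force: 0.0
```

Run:
```python
from workcell import vision,status
import cv2,numpy as np
from h import *
np.set_printoptions(precision=4,suppress=True)
o=status.get_obs();print(o["tool_pos"],o["eef_rot"],o["contact_force"])
c=vision.camera("side");i=c["img"];P=cloud(c);H,S,V=cv2.split(cv2.cvtColor(i,cv2.COLOR_BGR2HSV))
m=(H<16)&(S>150)&(V>120)&(abs(P[...,0]-.64)<.03)&(abs(P[...,1]-.02)<.04)
print("orange",m.sum(),np.nanpercentile(P[m],[2,50,98],axis=0))
cv2.imwrite("pics/s5.png",cv2.resize(i[180:280,250:390],(700,500),interpolation=2))
```

```text
[0.564  0.0165 0.1711] [-179.6755    0.1718 -103.5114] [-0.1772  0.1419  0.1401]
orange 11 [[0.6431 0.0123 0.0263]
 [0.646  0.0235 0.0553]
 [0.6514 0.0369 0.0568]]
```

View pics/s5.png

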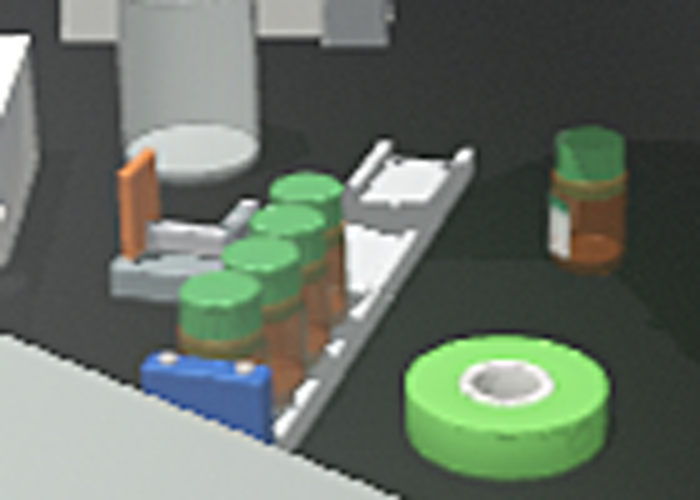

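Row upright against the stop, nothing else disturbed. Now I check the room behind the tab, where the kit box stands.

Run:
```python
from h import *
c=dict(np.load("pics/top1.npz"));P=cloud(c).reshape(-1,3);P=P[~np.isnan(P[:,0])]
np.set_printoptions(precision=3,suppress=True,linewidth=150)
xs=np.arange(.64,.80,.01);ys=np.arange(-.12,.10,.02)
print("y",ys)
for x in xs:
    print(round(x,3),np.array([max([0]+list(P[(abs(P[:,0]-x-.005)<.005)&(abs(P[:,1]-y-.01)<.01),2])) for y in ys]))
```

```text
y [-0.12 -0.1  -0.08 -0.06 -0.04 -0.02  0.    0.02  0.04  0.06  0.08]
0.64 [0.008 0.094 0.097 0.006 0.007 0.005 0.06  0.06  0.018 0.004 0.005]
0.65 [0.009 0.095 0.005 0.006 0.004 0.006 0.054 0.059 0.005 0.005 0.007]
0.66 [0.01  0.096 0.005 0.005 0.006 0.005 0.008 0.005 0.006 0.004 0.006]
0.67 [0.095 0.096 0.007 0.005 0.005 0.005 0.006 0.006 0.005 0.007 0.004]
0.68 [0.094 0.005 0.005 0.005 0.005 0.004 0.007 0.005 0.005 0.005 0.006]
0.69 [0.    0.005 0.006 0.006 0.005 0.005 0.004 0.006 0.006 0.005 0.005]
0.7 [0.005 0.007 0.005 0.006 0.006 0.005 0.052 0.07  0.07  0.006 0.007]
0.71 [0.005 0.059 0.069 0.069 0.069 0.071 0.072 0.069 0.068 0.006 0.006]
0.72 [0.07  0.071 0.07  0.069 0.07  0.071 0.07  0.07  0.069 0.006 0.007]
0.73 [0.07  0.069 0.069 0.071 0.07  0.07  0.07  0.07  0.071 0.005 0.005]
0.74 [0.07  0.07  0.07  0.07  0.07  0.071 0.071 0.07  0.07  0.005 0.006]
0.75 [0.068 0.069 0.07  0.069 0.069 0.071 0.069 0.071 0.071 0.005 0.006]
0.76 [0.067 0.07  0.072 0.07  0.07  0.071 0.07  0.07  0.07  0.006 0.006]
0.77 [0.069 0.07  0.071 0.07  0.071 0.071 0.071 0.07  0.071 0.005 0.005]
0.78 [0.07  0.071 0.071 0.07  0.07  0.07  0.07  0.07  0.07  0.005 0.006]
0.79 [0.068 0.071 0.07  0.069 0.07  0.07  0.069 0.07  0.07  0.005 0.007]
0.8 [0.07  0.07  0.07  0.072 0.07  0.071 0.07  0.069 0.069 0.005 0.006]
```

The box front is at x≈0.705 and 0.07 m high, so there is about 50 mm behind the tab, enough for the 22 mm deep fingers at x≈0.678. I turn 90° and go there.

>>> servo_tool:
  fingers: [0,0,0,0,0,0,0,0,0,0]
  travel:
    - [0,0,0]
    - [0,0,0]
    - [0,0,0]
    - [0,0,0]
    - [0,0,0]
    - [0,0,0]
    - [0,0,0]
    - [0,0,0]
    - [0,0,0]
    - [0,0,0]
  roll: [-0.145,-0.145,-0.145,-0.145,-0.145,-0.145,-0.145,-0.145,-0.145,-0.145]

```text
time_s: 13.4
tool_pos: [0.5615, 0.0161, 0.1661]
eef_rot: [180.0, 0.1, -20.1]
contact_force: [-0.4, 0.4, 0.3]
width: 0.0001
grip_force: 0.0
```

>>> servo_tool:
  fingers: [0,0,0,0,0,0,0,0,0,0]
  travel:
    - [0,0,0]
    - [2.2,-0.5,0]
    - [2.2,-0.5,0]
    - [2.2,-0.5,0]
    - [2.2,-0.5,0]
    - [2.2,-0.5,0]
    - [0,0,0]
    - [0,0,0]
    - [0,0,0]
    - [0,0,0]
  roll: [-0.12,0,0,0,0,0,0,0,0,0]

```text
time_s: 14.4
tool_pos: [0.6743, 0.0151, 0.1672]
eef_rot: [180.0, 0.0, -13.6]
contact_force: [-0.6, 0.7, 0.3]
width: -0.0001
grip_force: 0.0
```

Run:
```python
from workcell import vision,status
import cv2,numpy as np
o=status.get_obs();print(o["tool_pos"],o["eef_rot"],o["q"])
cv2.imwrite("pics/w2.png",vision.camera("wrist")["img"])
```

```text
[0.67434105 0.01507517 0.16724337] [ 1.79997474e+02  1.93668811e-02 -1.35643661e+01] [ 1.77966739e+01  2.41003538e+01 -5.98383084e+00 -9.15418038e-03
 -5.99336676e+01  5.86435479e+01]
```

View pics/w2.png

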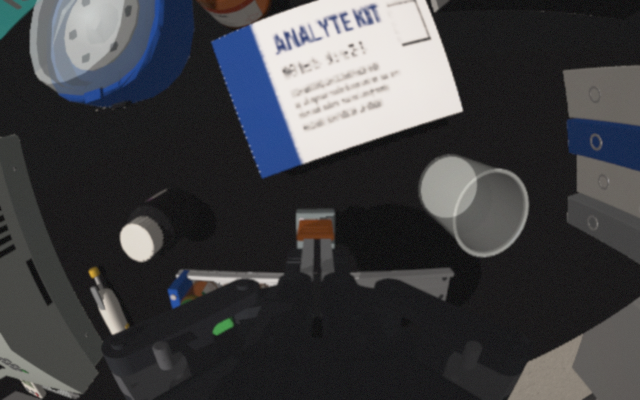

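The wrist view shows the orange tab at (316,230), centred on the fingers (column 317). The box edge (row ~170) and the beaker are clear. I go down.

>>> servo_tool:
  fingers: [0,0,0,0,0,0,0,0,0,0]
  travel:
    - [0.4,0,0]
    - [0,0,1.4]
    - [0,0,1.4]
    - [0,0,1.4]
    - [0,0,1.4]
    - [0,0,1.4]
    - [0,0,1.4]
    - [0,0,1.3]
    - [0,0,1.3]
    - [0,0,0]
  roll: [0,0,0,0,0,0,0,0,0,0]

```text
time_s: 15.45
tool_pos: [0.6777, 0.014, 0.0549]
eef_rot: [179.9, 0.2, -13.6]
contact_force: [-0.2, -0.9, 0.1]
width: 0.0001
grip_force: 0.0
```

>>> servo_tool:
  fingers: [0,0,0,0,0,0,0,0,0,0]
  travel:
    - [-0.4,0,0]
    - [-0.4,0,0]
    - [-0.4,0,0]
    - [-0.4,0,0]
    - [-0.4,0,0]
    - [-0.4,0,0]
    - [-0.4,0,0]
    - [-0.4,0,0]
    - [-0.4,0,0]
    - [-0.4,0,0]
  roll: [0,0,0,0,0,0,0,0,0,0]

```text
time_s: 16.45
tool_pos: [0.6398, 0.0237, 0.0574]
eef_rot: [-180.0, -0.0, -13.6]
contact_force: [1.2, -0.2, 1.1]
width: 0.0
grip_force: 0.8
```

>>> servo_tool:
  fingers: [0,0,0,0,0,0,0,0,0,0]
  travel:
    - [-0.2,0,0]
    - [-0.2,0,0]
    - [-0.2,0,0]
    - [-0.2,0,0]
    - [-0.1,0,0]
    - [-0.1,0,0]
    - [0,0,0]
    - [0,0,0]
    - [0,0,0]
    - [0,0,0]
  roll: [0,0,0,0,0,0,0,0,0,0]

```text
time_s: 17.45
tool_pos: [0.6301, 0.026, 0.0571]
eef_rot: [180.0, 0.0, -13.6]
contact_force: [0.3, -0.7, 0.5]
width: 0.0001
grip_force: 0.3
```

Run:
```python
from workcell import vision,status
import cv2,numpy as np
o=status.get_obs();print(o["tool_pos"],o["contact_force"])
i=vision.camera("side")["img"]
cv2.imwrite("pics/s6.png",cv2.resize(i[180:280,250:390],(700,500),interpolation=2))
```

```text
[0.63011853 0.02597594 0.0571202 ] [ 0.28177596 -0.65462992  0.45058467]
```

View pics/s6.png

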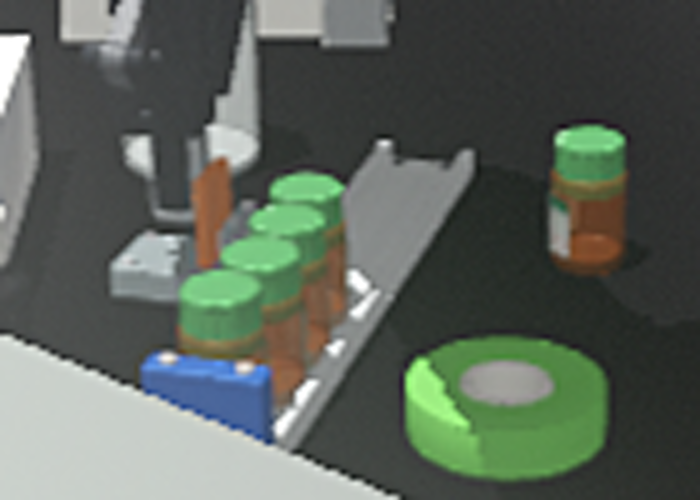

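The tab is being pushed in, with some 8 mm left by estimate.

>>> servo_tool:
  fingers: [0,0,0,0,0,0,0,0,0,0]
  travel:
    - [-0.1,0,0]
    - [-0.1,0,0]
    - [-0.1,0,0]
    - [-0.1,0,0]
    - [-0.1,0,0]
    - [-0.1,0,0]
    - [0,0,0]
    - [0,0,0]
    - [0,0,0]
    - [0,0,0]
  roll: [0,0,0,0,0,0,0,0,0,0]

```text
time_s: 18.5
tool_pos: [0.627, 0.0272, 0.0577]
eef_rot: [-179.9, -0.2, -13.5]
contact_force: [9.9, -5.8, -7.2]
width: 0.0001
grip_force: 5.7
```

>>> servo_tool:
  fingers: [0,0,0,0,0,0,0,0,0,0]
  travel:
    - [-0.05,0,0]
    - [-0.05,0,0]
    - [-0.05,0,0]
    - [-0.05,0,0]
    - [0,0,0]
    - [0,0,0]
    - [0,0,0]
    - [0,0,0]
    - [0,0,0]
    - [0,0,0]
  roll: [0,0,0,0,0,0,0,0,0,0]

```text
time_s: 19.5
tool_pos: [0.6268, 0.0273, 0.0578]
eef_rot: [-179.9, -0.4, -13.5]
contact_force: [17.7, -8.4, -12.6]
width: 0.0001
grip_force: 9.4
```

Hard stop at an implied tab y ≈ -51 mm, so the gate is shut. I let go: back off, up, and clear of the camera.

>>> servo_tool:
  fingers: [0,0,0,0,0,0,0,0,0,0]
  travel:
    - [0.3,0,0]
    - [0.5,0,0]
    - [1,0,0]
    - [1,0,0]
    - [0,0,0]
    - [0,0,-2.5]
    - [0,0,-2.5]
    - [0,0,-2.5]
    - [0,0,-2.5]
    - [0,0,-2.5]
  roll: [0,0,0,0,0,0,0,0,0,0]

```text
time_s: 20.5
tool_pos: [0.6494, 0.0213, 0.1832]
eef_rot: [180.0, 0.0, -13.6]
contact_force: [0.8, -0.8, -0.5]
width: 0.0002
grip_force: 0.0
```

>>> servo_tool:
  fingers: [0,0,0,0,0,0,0,0,0,0]
  travel:
    - [-1,2,-2]
    - [-2,3.5,-1]
    - [-2,3.5,-1]
    - [-2,3.5,-1]
    - [-2,3.5,0]
    - [-2,3.5,0]
    - [-2,3.5,0]
    - [-2,3.5,0]
    - [-2,3.5,0]
    - [0,0,0]
  roll: [0,0,0,0,0,0,0,0,0,0]

```text
time_s: 21.5
tool_pos: [0.4109, -0.2323, 0.2324]
eef_rot: [-180.0, 0.0, -13.8]
contact_force: [-0.2, 0.1, -0.9]
width: 0.0
grip_force: 0.0
```

Run:
```python
from workcell import vision,status
import cv2,numpy as np
from h import *
np.set_printoptions(precision=4,suppress=True)
o=status.get_obs();print(o["tool_pos"],o["contact_force"],o["time_s"])
i=vision.camera("side")["img"];c=vision.camera("top");j=c["img"]
P=cloud(c);H,S,V=cv2.split(cv2.cvtColor(j,cv2.COLOR_BGR2HSV))
u=np.array([.2267,.974]);n=np.array([-.974,.2267]);O=np.array([.5666,.0424])
for N,m in(("green",(H>45)&(H<80)&(S>120)&(V>40)),("orange",(H<16)&(S>180)&(V>100)),("blue",(H>100)&(H<125)&(S>120)&(V>60))):
    k,l,s,ct=cv2.connectedComponentsWithStats(m.astype(np.uint8))
    for a in range(1,k):
        if s[a,4]>30 and 215<ct[a][0]<420 and 120<ct[a][1]<270:
            p=P[l==a];hi=np.nanpercentile(p[:,2],80);q=p[p[:,2]>hi-.006];w=np.nanmedian(q,0);x=(q[:,:2]-O)@u
            print(N,s[a,4],w,"rail",(w[:2]-O)@u,(w[:2]-O)@n,"x",np.nanpercentile(x,[2,98]))
cv2.imwrite("pics/f.png",np.hstack([cv2.resize(i[190:270,290:360],(350,400),interpolation=2),cv2.resize(j[130:230,215:325],(440,400),interpolation=2)]))
```

```text
[ 0.4109 -0.2323  0.2324] [-0.1838  0.0937 -0.8603] 21.5
green 744 [0.5825 0.1197 0.0656] rail 0.07893309789092577 0.0020386329951370434 x [0.018  0.1289]
green 1116 [0.4946 0.1415 0.0208] rail 0.08017641510106302 0.09258767639714517 x [0.0472 0.1136]
orange 50 [0.6121 0.0307 0.0565] rail -0.0010914460393772784 -0.046940021587159146 x [-0.0145  0.0124]
blue 154 [0.596  0.181  0.0457] rail 0.1416038608187763 0.0028227133513798316 x [0.1358 0.1475]
```

View pics/f.png

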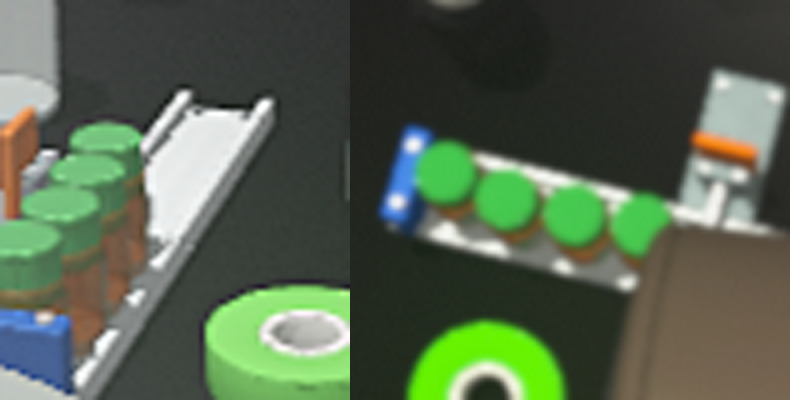

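The gate is shut behind the row and vial_1 is at the stop. The arm hides vial_4 from above, so I move it aside for one last numeric check.

>>> servo_tool:
  fingers: [0,0,0,0,0,0,0,0,0,0]
  travel:
    - [-0.3,3,0]
    - [-0.3,3,0]
    - [-0.3,3,0]
    - [-0.3,3,0]
    - [-0.3,3,0]
    - [-0.3,3,0]
    - [-0.3,3,0]
    - [-0.3,3,0]
    - [0,3,0]
    - [0,0,0]
  roll: [0,0,0,0,0,0,0,0,0,0]

```text
time_s: 22.6
tool_pos: [0.3278, -0.4894, 0.2313]
eef_rot: [180.0, 0.1, -13.6]
contact_force: [-0.8, 1.2, -0.8]
width: 0.0007
grip_force: 0.0
```

Run:
```python
from workcell import vision,status
from h import *
from scipy.ndimage import label
np.set_printoptions(precision=4,suppress=True)
c=vision.camera("top");j=c["img"];P=cloud(c)
H,S,V=cv2.split(cv2.cvtColor(j,cv2.COLOR_BGR2HSV))
m=((H>45)&(H<80)&(S>120)&(V>40)).astype(np.uint8);m[:,:215]=0;m[:,420:]=0
g=cv2.resize(m*255,None,fx=4,fy=4,interpolation=cv2.INTER_CUBIC)
d=cv2.distanceTransform((g>127).astype(np.uint8),cv2.DIST_L2,5)
l,k=label(d>14)
u=np.array([.2267,.974]);n=np.array([-.974,.2267]);O=np.array([.5666,.0424])
for a in range(1,k+1):
    y,x=np.nonzero(l==a)
    w=back(c,[x.mean()/4-.375,y.mean()/4-.375],.064)[0];print(d[l==a].max(),w,"rail",(w-O)@u,(w-O)@n)
K,T=c["intrinsics"],c["T"]
print(status.get_obs()["tool_pos"])
```

```text
28.0 [0.5954 0.1572] rail 0.11832142390142937 -0.002038757681172071
27.999994 [0.5834 0.1299] rail 0.0890021034047844 0.0034155011616962476
27.396894 [0.5765 0.0977] rail 0.05607488960150071 0.002861808229930786
27.396894 [0.5727 0.0667] rail 0.025095808834798186 -0.00043669695437034597
24.165895 [0.4909 0.1332] rail 0.0712777605745574 0.09433007321025409
32.559692 [ 0.46   -0.0028] rail -0.06821847992724951 0.09355923031725445
[ 0.328  -0.4881  0.2313]
```

```bash
python3 -c "
from workcell import job;print(job.job_done())"
```

```text
the job is handed in; nothing more can be done
None
```

The four vials are against the blue stop in one train with no gaps I could measure (about 2 mm accuracy), the gate is pushed fully shut behind vial_4, and I handed the job in at about 23 s with the robot touching nothing.

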